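# Vent the vacuum pot and take off its lid

## Robot

A 7-joint arm with a two-finger parallel gripper is mounted at the origin on a cart in front of the work surface, level with it; the furniture and walls round the work are solid. World frame = base frame: x ahead of the robot, y to its left, z up, the work surface at z = 0. Lengths are in m, angles in rad, forces in N, time in s.
With the tool pointing down it reaches from about 0.4 to 0.85 m from the base axis. Payload 6.9 kg.
Tool frame: the origin (TCP) lies midway between the tips of the shut fingers; the grasp point (between the pads) lies 19 mm behind it; z points along the fingers, y is the line along which they close (so a half turn about z gives the same grasp; the last joint's range is limited). The gripper opens to 85 mm and grips with 20 to 120 N. Pads are 22 mm wide; open, the fingers measure 114 mm over their backs; the gripper's body (76 mm by 85 mm) begins 54 mm behind the grasp point. The pads swing forward as they close: fully open they stand 13 mm farther back than shut.
Start: joints at [1.206, 0.507, -0.238, 1.5, 0.126, 1.149, -0.155], TCP at [0.283, -0.557, 0.231] pointing down, gripper open.
Joint ranges: [-3.08, 3.08], [-0.24, 2.05], [-1.43, 1.35], [0, 2.5], [-1.52, 4.66], [0.17, 1.96], [-2.89, 2.89]. Speed limits (rad/s): [2.39, 2.39, 3.14, 3.14, 3.14, 3.14, 3.14].

## Interface

Orientations are given as a unit quaternion [w, x, y, z].
In Python, from station import r, imaging, finder gives the robot as it stands. The module is installed in compiled form; this text tells all that it offers.
- The arm moves only by the shell command python3 -m jog 'ROWS' [FORCE]. ROWS is JSON, a list that holds one entry, the list of rows, each a list of 7 numbers: the shift along the tool's x, y, z in mm, then the turn, a rotation vector about the tool's x, y, z in degrees, then the finger opening in mm, from 0 to 85.4. In form: [[[x, y, z, rx, ry, rz, grip], ...]]. A call has 1 to 12 rows; each row shifts and turns the commanded pose from where the row before left it, along the tool's axes as they then stand; what a row does not reach is not made up. A row lasts 1/12 s, in which the tool goes at most 41.7 mm and 7.16 degrees, less where a joint would pass 70% of its speed; a pose out of reach is approached as far as the arm can. A call with a gripper value outside its range is refused whole. The fingers move at their own pace and stop on an object; FORCE is the grip in N (left out, the last holds). Time passes only in rows, so rows that do not move let the fingers close. It gives the time, the measured TCP pose, the force, the opening and the grip force at its end, in the units of the state.
- r.read_state(): the state, without advancing time (a new reading comes with each control period).
- imaging.get_image(name): name is "side" or "top"; returns a dict with "img" (384x512x3 uint8, red, green, blue), "depth" (384x512 float32, m along the optical axis (not along the pixel's ray), 0 where there is no reading), "intrinsics" (3x3 intrinsics, pixels), "view" (4x4, takes a point from world to camera coordinates). Camera axes: x right, y up, looking along -z (the intrinsics and any distortion apply to the point x, -y, -z); pixel columns grow to the right and rows downward; lengths in m; the calibration is good to about 2 mm. A picture is of the moment at which its call begins.
- r.close_job(): hands the job in; it is judged then, once.
Trained networks look in a picture, given as the dict that the camera call returned (one of the last four; its "shot" number tells which), for a name from the list of things; names that differ only in an ending like _2 or _b are one class to them, and where a whole thing is asked for, a point or a joint stands for the part that bears it (a point fixed in the world has none). Each returns a list of dicts, best first, with "conf" (0 to 1); they miss things now and then, are a little off and sometimes report something else, mostly with a low value. They report only what shows in the picture. A call takes as long as a camera call.
- finder.find_in(picture, label): "box" ([left, top, right, bottom] in pixels, round what is visible of it).
- finder.outline_of(picture, label): "pixels" (384x512 bool, what is visible of it) and "box" ([left, top, right, bottom] in pixels, round what is visible of it).
- finder.landmark_of(picture, label): "position" ([column, row] in pixels: a listed point, or the origin of a listed thing).
The state is a dict: "time": time; "q": joint angles; "joint_velocities": joint speeds; "tau": joint torques, N m; "eef_pos": TCP position; "orientation": TCP orientation; "wrist_force": force on the tool from outside, world axes, zero at the start; "wrist_torque": the same for the moment, N m; "grip_width": opening from 0.0 (shut) to 1.0 (fully open); "grip_force": force on a finger pad.
Only numpy, scipy, OpenCV 4.12 (cv2) and the standard library are available. Lean on these libraries where they do the work, as an engineer would, in place of code of your own. Each camera call takes 0.05 s, during which the arm holds its last target. There are 200 camera calls.

## Task

The steel vacuum pot on the bench has a glued heel inside and is still under vacuum. Open the vent tap on its lid by turning the lever a quarter turn anticlockwise, until it points outward along the nozzle; only then lift the lid straight off by its centre knob and set it down gently, upright on its feet, in the middle of the round cork mat, leaving the tap open.

Things in the scene. Friction and masses are not known exactly. Their poses are not given: they have to be found in the camera images.
- tap (a joint): Vent tap lever on the lid, vertical hinge. 0 = shut (lever square to the brass nozzle); grows anticlockwise seen from above to 1.57 rad = open, at a stop (lever above the nozzle, pointing outward). Friction about 0.06 N m; stays where left. While shut, a catch standing in for the vacuum holds the lid against a pull of some 45 N; from about 1.1 rad the lid is free.
- tap_grip (a point): On the black upright stub (14 mm diameter; clear from 22 mm below to 10 mm above this point) at the end of the tap's steel lever. It moves on a level circle of 62 mm radius about the tap's axis, which lies 50 mm from the lid knob's axis, towards the nozzle. y points from the tap's axis out along the lever, z up. The lid's top is 40 mm below.
- lid_knob (a point): On the axis of the black round knob (26 mm diameter, from 18 mm below to 14 mm above this point) at the centre of the loose aluminium lid (180 mm diameter, 12 mm thick, 0.56 kg). Lid's top 52 mm below; its four feet end 90 mm below, so it stands with this point 90 mm up. 24 mm tall gauge on the lid opposite the tap. z up; -x from the centre to the tap and along the nozzle.
- pot: Steel vacuum pot, fixed to the bench: 184 mm diameter, 72 mm high, origin at the centre of its underside, z up. The lid lies on its rim, the lid's feet 26 mm deep in its mouth with 2 mm play; the seated lid's knob point is 136 mm above the bench.
- mat_top (a point): Centre of the top face of the round cork mat, fixed on the bench, 230 mm diameter, 8 mm thick. z up.

How it is judged:
On the way, in this order (a step that is already met when the one before it is completed fails the run):
1. the tap is turned open (past 1.2 rad) while the lid is still seated on the pot (value of joint tap above 1.2 rad and distance of lid_knob from where it was at the start of the episode below 0.012 m), for 0.2 s.
2. the lid is lifted clear of the pot, tap open (height (world z) of lid_knob above 0.166 m and value of joint tap above 1 rad), for 0.1 s.
At the end, for the whole second after the job is handed in: The lid stands upright on its feet on the cork mat, at rest and released, its knob within 40 mm of the mat's centre, not tilted by more than 7 degrees, with the tap still open (past 1.0 rad) (horizontal distance between lid_knob and mat_top below 0.04 m and z of lid_knob in the frame of mat_top between 0.084 and 0.096 m and angle between lid_knob's own z axis and vertical below 0.12 rad and value of joint tap above 1 rad and linear speed of lid below 0.02 m/s); the robot touches nothing.
It fails at once if the lid is pulled up off the pot with the tap shut (not past 1.0 rad) (height (world z) of lid_knob above 0.15 m and value of joint tap below 1 rad).
It fails at once if the lid is let fall (faster than 0.7 m/s with no finger on it) (linear speed of lid above 0.7 m/s and contact force between the fingers and lid below 0.2 N).
It also fails if it takes over 48 s, if anything falls off the work surface, if the arm or the gripper's body presses on something with over 40 N, if the wrist force passes 120 N, or if a joint passes its speed limit or range.

## Working session

There is one attempt and no reset: what is moved stays moved. The work goes in short steps, Python scripts to look and compute and a shell command to move; the robot and the scene stay as the last step left them, time stands still between calls to the robot, and variables do not carry over. Pictures are saved under pics/ and viewed, at most 10 in all, crops included, and the job is handed in when it is done.

```bash
mkdir -p pics
cat > h.py <<'E'
import numpy as np, cv2
from station import r, imaging, finder
def world(p,u,v,d=None):
    K=p["intrinsics"]; 
    if d is None:
        w=p["depth"][int(v)-2:int(v)+3,int(u)-2:int(u)+3]; d=np.median(w[w>0])
    c=np.array([(u-K[0,2])/K[0,0]*d,-(v-K[1,2])/K[1,1]*d,-d,1])
    return (np.linalg.inv(p["view"])@c)[:3]
def atz(p,u,v,z):
    a=world(p,u,v,.1);b=world(p,u,v,1.);return a+(b-a)*(z-a[2])/(b[2]-a[2])
E
python3 - <<'E'
from h import *
ims=[]
for n in("top","side"):
    p=imaging.get_image(n); ims.append(p["img"])
    print(n,np.linalg.inv(p["view"])[:3,3].round(3))
    for l,z in(("tap_grip",None),("lid_knob",.136),("mat_top",.008),("pot",0)):
        for o in finder.landmark_of(p,l)[:2]:
            u,v=o["position"];print(l,round(o["conf"],2),int(u),int(v),world(p,u,v).round(3),atz(p,u,v,z if z is not None else .124).round(3))
cv2.imwrite("pics/a.png",cv2.resize(np.vstack(ims)[:,:,::-1],(400*1,600)))
cv2.imwrite("pics/t.png",ims[0][:,:,::-1]);cv2.imwrite("pics/s.png",ims[1][:,:,::-1])
s=r.read_state();print(s["eef_pos"],s["orientation"],s["wrist_force"])
E
```

```text
top [0.406 0.018 1.   ]
tap_grip 0.61 319 204 [ 0.55  -0.092  0.084] [ 0.543 -0.088  0.124]
lid_knob 0.79 356 186 [ 0.575 -0.156  0.149] [ 0.577 -0.159  0.136]
mat_top 0.71 206 201 [0.57  0.149 0.008] [0.57  0.149 0.008]
side [0.121 0.782 0.422]
tap_grip 0.45 276 174 [ 0.589 -0.18   0.087] [ 0.537 -0.074  0.124]
lid_knob 0.59 279 159 [ 0.566 -0.148  0.141] [ 0.575 -0.165  0.136]
mat_top 0.71 216 254 [0.565 0.15  0.006] [0.563 0.153 0.008]
pot 0.64 277 208 [ 0.536 -0.079  0.036] [ 0.574 -0.158  0.   ]
[ 0.2829072  -0.55727813  0.23123893] [-4.84854394e-05  9.72539918e-01  2.32736126e-01  2.31632845e-06] [-0.3142631  -0.17433392 -0.43976001]
```

View pics/t.png

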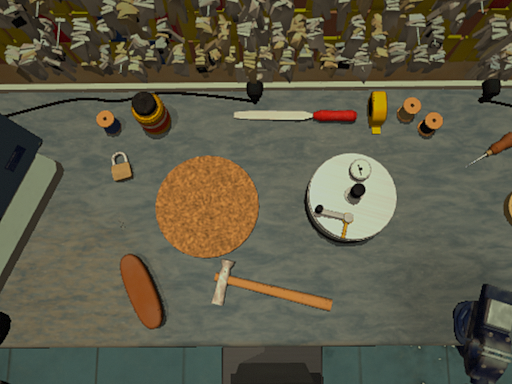

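View pics/s.png

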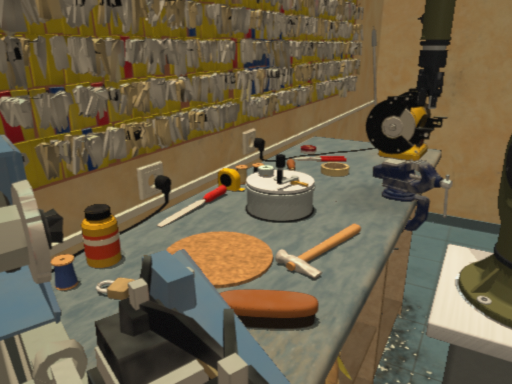

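The top view shows the mat at (206,205), the lid with its knob at (357,190), the tap axis at about (348,217) with the lever pointing left to the stub at (319,209), and the nozzle pointing down to (345,237). The side view agrees. I'll zoom in for exact pixels.

Run:
```python
from h import *
p=imaging.get_image("top")
c=p["img"][145:245,300:400]
cv2.imwrite("pics/c.png",cv2.resize(c,(600,600),interpolation=cv2.INTER_CUBIC)[:,:,::-1])
W=np.array([[world(p,u,v,p["depth"][v,u]) for u in range(300,400)] for v in range(145,245)])
z=W[...,2]
for nm,(a,b) in {"stub":((190,225),(310,330)),"knob":((175,205),(340,370))}.items():
    sub=W[a[0]-145:a[1]-145,b[0]-300:b[1]-300].reshape(-1,3)
    s=sub[sub[:,2]>(.12 if nm=="stub" else .14)]; print(nm,len(s),s.mean(0).round(4),s.max(0).round(3),s.min(0).round(3))
m=abs(z-.084)<.008
v,u=np.where(m); pts=W[m][:,:2].astype(np.float32); print("lid",len(pts),cv2.minEnclosingCircle(pts))
```

```text
stub 54 [ 0.5208 -0.0742  0.2278] [0.542 0.018 1.   ] [ 0.406 -0.092  0.12 ]
knob 152 [ 0.5646 -0.1557  0.1655] [0.582 0.018 1.   ] [ 0.406 -0.172  0.14 ]
lid 5035 ((0.5682196617126465, -0.16000843048095703), 0.09037072211503983)
```

View pics/c.png

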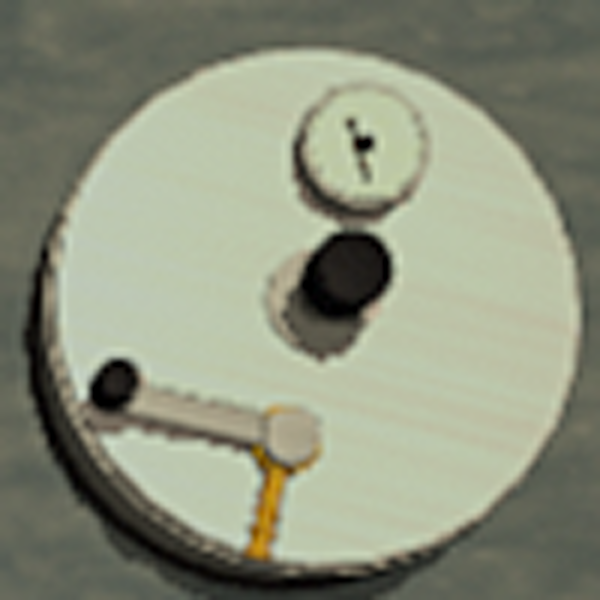

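The crop shows the stub top at (118,377), the tap cap at (290,437), the knob top at (350,268) and the nozzle end at (258,555). At 6x from the origin (300,145), I'll convert these to world positions.

Run:
```python
from h import *
p=imaging.get_image("top")
for n,u,v,z in(("stub",118,377,.134),("cap",290,437,.108),("knob",350,268,.150),("noz",258,555,.09),("gauge",365,145,.108)):
    U,V=300+u/6-.5,145+v/6-.5; print(n,world(p,U,V).round(4),atz(p,U,V,z).round(4))
# mat from depth/colour
P=finder.outline_of(p,"mat_top"); print(len(P))
hsv=cv2.cvtColor(p["img"],cv2.COLOR_RGB2HSV); m=((hsv[...,0]<18)&(hsv[...,1]>90)).astype(np.uint8); m[:,:150]=0;m[:,265:]=0;m[:150]=0;m[258:]=0
n,l,st,ce=cv2.connectedComponentsWithStats(m);i=1+st[1:,4].argmax();print(st[i],ce[i],atz(p,*ce[i],.008))
```

```text
stub [ 0.5372 -0.0849  0.1327] [ 0.537  -0.0848  0.134 ]
cap [ 0.5213 -0.1448  0.1024] [ 0.5205 -0.1438  0.108 ]
knob [ 0.5691 -0.1577  0.1488] [ 0.5689 -0.1575  0.15  ]
noz [ 0.4837 -0.1352  0.087 ] [ 0.4834 -0.1347  0.09  ]
gauge [ 0.6193 -0.1734  0.1068] [ 0.619  -0.1731  0.108 ]
1
[ 155  155  104  103 8357] [206.62725859 206.24817518] [0.56052055 0.14872724 0.008     ]
```

```bash
python3 -m jog '[[[20,-14,-10,0,0,0,85],[36,-25,-5,0,0,0,85],[36,-25,-5,0,0,0,85],[36,-25,0,0,0,0,85],[36,-25,0,0,0,0,85],[36,-25,0,0,0,0,85],[36,-25,0,0,0,0,85],[36,-25,0,0,0,0,85],[36,-25,0,0,0,0,85],[36,-25,0,0,0,0,85],[36,-25,0,0,0,0,85],[36,-25,0,0,0,0,85]]]' 30
python3 -m jog '[[[24,-17,0,0,0,0,60],[0,0,0,0,0,-7,40],[0,0,0,0,0,-7,40],[0,0,0,0,0,-7,40],[0,0,0,0,0,-7,40],[0,0,0,0,0,-7,40],[0,0,0,0,0,-7,40],[0,0,0,0,0,-6,40],[0,0,0,0,0,0,40],[0,0,0,0,0,0,40]]]' 30
python3 -c "
from h import *
s=r.read_state();print(s['q'])
from scipy.spatial.transform import Rotation as R
q=s['orientation'];M=R.from_quat(np.r_[q[1:],q[0]]).as_matrix();print(M.round(3));print('to stub',(M.T@(np.array([.537,-.085,.107])-s['eef_pos'])*1000).round(1))"
```

```text
time: 1.65
eef_pos: [0.5122, -0.1308, 0.2511]
orientation: [0.0, 0.973, 0.233, 0.0]
wrist_force: [1.3, -1.6, -0.1]
grip_width: 0.997
grip_force: 0.0
time: 2.48
eef_pos: [0.5252, -0.1068, 0.2507]
orientation: [-0.0, 0.795, 0.607, 0.0]
wrist_force: [0.3, 0.5, 0.3]
grip_width: 0.464
grip_force: 0.0
[ 0.5566139   0.3871729  -0.58123641  1.70053009  0.23177488  1.12321687
 -0.35854442]
[[ 0.264  0.965  0.   ]
 [ 0.965 -0.264  0.   ]
 [ 0.    -0.    -1.   ]]
to stub [ 24.1   5.7 143.7]
```

```bash
python3 -m jog '[[[12,3,25,0,0,0,40],[12,3,25,0,0,0,40],[0,0,25,0,0,0,40],[0,0,25,0,0,0,40],[0,0,20,0,0,0,40],[0,0,0,0,0,0,40],[0,0,0,0,0,0,40]]]' 30
python3 - <<'E'
from h import *
ims=[]
for n,c in(("side",(100,220,220,340)),("top",(145,265,290,410))):
    p=imaging.get_image(n);ims.append(cv2.resize(p["img"][c[0]:c[1],c[2]:c[3]],(400,400),interpolation=3))
cv2.imwrite("pics/d.png",np.hstack(ims)[:,:,::-1])
print(r.read_state()["eef_pos"])
E
```

```text
time: 3.07
eef_pos: [0.5368, -0.085, 0.1304]
orientation: [-0.001, 0.794, 0.607, -0.001]
wrist_force: [0.4, 0.6, 0.5]
grip_width: 0.469
grip_force: 0.0
[ 0.53811115 -0.08497223  0.1320395 ]
```

View pics/d.png

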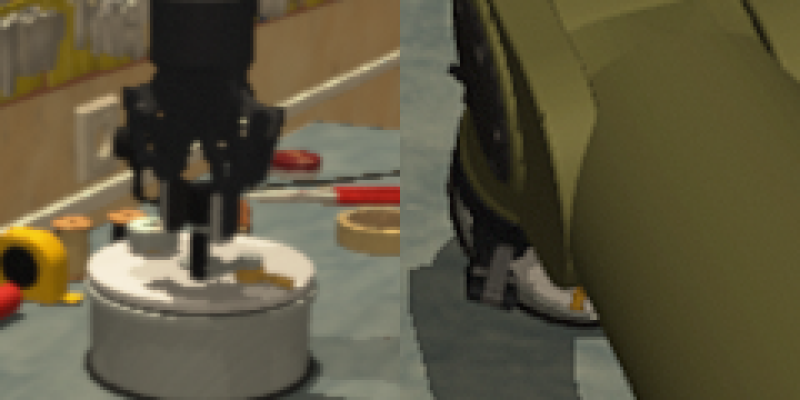

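The side crop (left) shows the stub at (200,255) between the two finger tips at (175,225) and (225,230). I'll go down and close on it.

```bash
python3 -m jog '[[[0,0,12,0,0,0,40],[0,0,12,0,0,0,40],[0,0,0,0,0,0,30],[0,0,0,0,0,0,20],[0,0,0,0,0,0,10],[0,0,0,0,0,0,5],[0,0,0,0,0,0,5],[0,0,0,0,0,0,5]]]' 25
python3 - <<'E'
import numpy as np
# arc rows in tool frame: chord for 6deg step, tool y=tangent(-?) 
# lever dir = tool x (75deg); tool y = -15deg = -tangent. step: shift -y with chord, rot -6
t=np.radians(6);print(62*np.sin(t),62*(1-np.cos(t)))
E
```

```text
time: 3.83
eef_pos: [0.5379, -0.085, 0.108]
orientation: [0.001, 0.794, 0.608, 0.001]
wrist_force: [-1.1, 0.1, 6.8]
grip_width: 0.15
grip_force: 25.1
6.4807647225945155 0.33964248716705603
```

```bash
python3 -m jog '[[[-0.3,-6.5,0,0,0,-6,5],[-0.3,-6.5,0,0,0,-6,5],[-0.3,-6.5,0,0,0,-6,5],[-0.3,-6.5,0,0,0,-6,5],[-0.3,-6.5,0,0,0,-6,5],[-0.3,-6.5,0,0,0,-6,5],[-0.3,-6.5,0,0,0,-6,5],[0,0,0,0,0,0,5]]]' 25
```

```text
time: 4.5
eef_pos: [0.4928, -0.09, 0.1079]
orientation: [0.001, 0.521, 0.854, -0.0]
wrist_force: [-2.3, 1.5, 8.3]
grip_width: 0.151
grip_force: 25.3
```

```bash
python3 -m jog '[[[-0.3,-6.5,0,0,0,-6,5],[-0.3,-6.5,0,0,0,-6,5],[-0.3,-6.5,0,0,0,-6,5],[-0.3,-6.5,0,0,0,-6,5],[-0.3,-6.5,0,0,0,-6,5],[-0.3,-6.5,0,0,0,-6,5],[-0.3,-6.5,0,0,0,-6,5],[-0.3,-6,0,0,0,-5,5],[0,0,0,0,0,0,5],[0,0,0,0,0,0,5],[0,0,0,0,0,0,5]]]' 25
python3 -c "
from h import *
s=r.read_state();print(s['q'],s['wrist_torque']);d=s['eef_pos'][:2]-np.array([.521,-.1445]);print(np.degrees(np.arctan2(d[1],d[0])),np.hypot(*d))"
```

```text
time: 5.42
eef_pos: [0.4614, -0.1287, 0.1078]
orientation: [0.001, 0.141, 0.99, -0.001]
wrist_force: [-3.1, -2.0, 10.1]
grip_width: 0.152
grip_force: 25.5
[ 0.86527184  0.59056699 -0.98217329  2.03788012  0.65792769  0.86282423
  0.79516542] [-0.22416586  0.50819899 -0.09360848]
165.15235170839384 0.06167887922478273
```

```bash
python3 -m jog '[[[0,0,0,0,0,0,40],[0,0,0,0,0,0,40],[0,0,0,0,0,0,40],[0,0,-20,0,0,0,60],[0,0,-30,0,0,0,65],[0,0,-30,0,0,0,65],[-30,0,0,0,0,0,65],[-30,0,0,0,0,0,65],[-30,0,0,0,0,0,65],[-22,0,0,0,0,0,65],[0,0,0,0,0,0,65],[0,0,0,0,0,0,65]]]' 25
python3 - <<'E'
from h import *
from scipy.spatial.transform import Rotation as R
s=r.read_state();q=s['orientation'];M=R.from_quat(np.r_[q[1:],q[0]]).as_matrix();print('to knob',(M.T@(np.array([.569,-.158,.117])-s['eef_pos'])*1000).round(1), s['eef_pos'],s['wrist_force'])
p=imaging.get_image("side")
for l in("lid_knob","tap_grip"):
  for o in finder.landmark_of(p,l)[:1]: print(l,o,atz(p,*o["position"],.136 if l=="lid_knob" else .124))
cv2.imwrite("pics/e.png",cv2.resize(p["img"][80:230,200:350],(600,600),interpolation=3)[:,:,::-1])
E
```

```text
time: 6.42
eef_pos: [0.5689, -0.1586, 0.186]
orientation: [-0.0, 0.14, 0.99, 0.001]
wrist_force: [-0.9, 0.5, -0.1]
grip_width: 0.761
grip_force: 0.0
to knob [-0.   0.6 69. ] [ 0.56888913 -0.15863092  0.18600184] [-0.85447371  0.45544709 -0.13598002]
lid_knob {'position': [280.3, 161.9], 'conf': 0.95} [ 0.56030098 -0.14176672  0.136     ]
tap_grip {'position': [315.2, 171.4], 'conf': 0.7} [ 0.46574114 -0.14384752  0.124     ]
```

View pics/e.png

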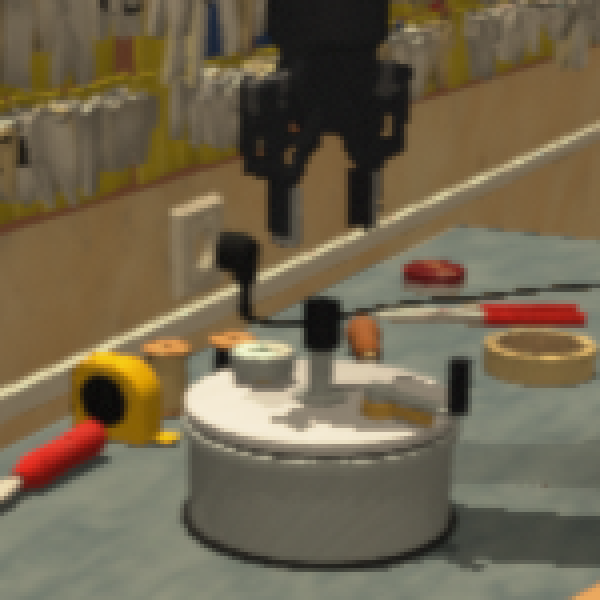

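The stub at (458,385) now points outward over the nozzle, so the tap is open. The fingers straddle the knob at (322,325) from above. Next I'll descend and grip the knob.

```bash
python3 -m jog '[[[0,0,25,0,0,0,65],[0,0,25,0,0,0,65],[0,0,17,0,0,0,65],[0,0,0,0,0,0,50],[0,0,0,0,0,0,35],[0,0,0,0,0,0,15],[0,0,0,0,0,0,15],[0,0,0,0,0,0,15],[0,0,0,0,0,0,15]]]' 90
python3 -m jog '[[[0,0,-3,0,0,0,15],[0,0,-5,0,0,0,15],[0,0,-6,0,0,0,15],[0,0,-6,0,0,0,15],[0,0,0,0,0,0,15]]]' 90
```

```text
time: 7.32
eef_pos: [0.569, -0.1588, 0.1216]
orientation: [0.001, 0.14, 0.99, -0.0]
wrist_force: [-3.2, 0.7, 6.4]
grip_width: 0.276
grip_force: 88.2
time: 7.73
eef_pos: [0.5693, -0.1588, 0.1412]
orientation: [0.001, 0.14, 0.99, 0.0]
wrist_force: [0.3, 0.6, -5.2]
grip_width: 0.28
grip_force: 88.4
```

```bash
python3 -m jog '[[[0,0,-10,0,0,0,15],[0,0,-16,0,0,0,15],[0,0,-16,0,0,0,15],[0,0,-12,0,0,0,15],[0,0,-4,0,0,0,15],[0,0,0,0,0,0,15]]]' 90
python3 -m jog '[[[3,10,0,0,0,0,15],[5,16,0,0,0,0,15],[7,22,0,0,0,0,15],[8,25,0,0,0,0,15],[8,25,0,0,0,0,15],[8,25,0,0,0,0,15],[8,25,0,0,0,0,15],[8,25,0,0,0,0,15],[8,25,0,0,0,0,15],[8,25,0,0,0,0,15],[7,22,0,0,0,0,15],[7,20,0,0,0,0,15]]]' 90
python3 -m jog '[[[5,15,0,0,0,0,15],[4,10,0,0,0,0,15],[2,4,0,0,0,0,15],[0,0,0,0,0,0,15],[0,0,0,0,0,0,15],[0,0,0,0,0,0,15]]]' 90
python3 - <<'E'
from h import *
from scipy.spatial.transform import Rotation as R
s=r.read_state();q=s['orientation'];M=R.from_quat(np.r_[q[1:],q[0]]).as_matrix();print('to mat',(M.T@(np.array([.5605,.149,.0836])-s['eef_pos'])*1000).round(1))
p=imaging.get_image("side")
cv2.imwrite("pics/f.png",p["img"][:,:,::-1])
E
```

```text
time: 8.23
eef_pos: [0.5691, -0.1589, 0.1989]
orientation: [0.001, 0.14, 0.99, -0.0]
wrist_force: [0.5, -0.1, -3.9]
grip_width: 0.283
grip_force: 88.6
time: 9.23
eef_pos: [0.5591, 0.1216, 0.1968]
orientation: [-0.001, 0.139, 0.99, 0.0]
wrist_force: [0.5, 0.3, -5.3]
grip_width: 0.277
grip_force: 88.7
time: 9.73
eef_pos: [0.5579, 0.1485, 0.1973]
orientation: [-0.0, 0.141, 0.99, -0.001]
wrist_force: [0.0, 0.5, -4.6]
grip_width: 0.275
grip_force: 88.7
to mat [ -2.3   1.4 113.7]
```

View pics/f.png

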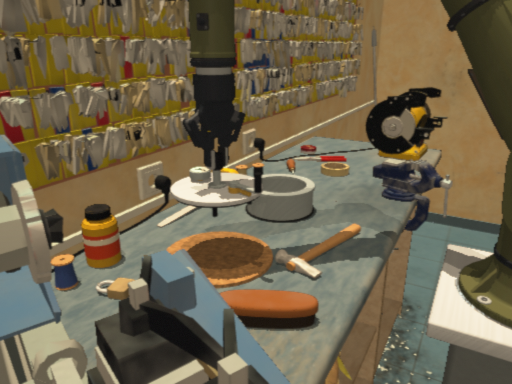

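The lid hangs level at (215,190) above the mat at (220,257). The stub at (258,178) is still outward, so the tap is still open. I'll lower it, slowing near the mat.

```bash
python3 -m jog '[[[-1,1,8,0,0,0,15],[-1,0,16,0,0,0,15],[0,0,20,0,0,0,15],[0,0,20,0,0,0,15],[0,0,16,0,0,0,15],[0,0,10,0,0,0,15],[0,0,6,0,0,0,15],[0,0,4,0,0,0,15],[0,0,3,0,0,0,15],[0,0,3,0,0,0,15],[0,0,2,0,0,0,15],[0,0,0,0,0,0,15]]]' 90
python3 -m jog '[[[0,0,1,0,0,0,15],[0,0,1,0,0,0,15],[0,0,1,0,0,0,15],[0,0,1,0,0,0,15],[0,0,0,0,0,0,15]]]' 90
```

```text
time: 10.78
eef_pos: [0.5601, 0.1505, 0.0898]
orientation: [0.0, 0.14, 0.99, 0.0]
wrist_force: [1.0, -0.6, -4.3]
grip_width: 0.274
grip_force: 88.7
time: 11.2
eef_pos: [0.5599, 0.1504, 0.0856]
orientation: [-0.0, 0.14, 0.99, -0.0]
wrist_force: [0.4, 1.2, -4.6]
grip_width: 0.281
grip_force: 88.7
```

```bash
python3 -m jog '[[[0,0,0.7,0,0,0,15],[0,0,0.7,0,0,0,15],[0,0,0.7,0,0,0,15],[0,0,0,0,0,0,15]]]' 90
```

```text
time: 11.53
eef_pos: [0.56, 0.1505, 0.0836]
orientation: [0.0, 0.14, 0.99, 0.0]
wrist_force: [0.0, 0.1, -4.4]
grip_width: 0.277
grip_force: 89.2
```

```bash
python3 -m jog '[[[0,0,0.7,0,0,0,15],[0,0,0.7,0,0,0,15],[0,0,0,0,0,0,15]]]' 90;python3 -m jog '[[[0,0,0.7,0,0,0,15],[0,0,0.7,0,0,0,15],[0,0,0,0,0,0,15]]]' 90
```

```text
time: 11.78
eef_pos: [0.56, 0.1506, 0.0835]
orientation: [0.001, 0.14, 0.99, -0.0]
wrist_force: [-2.8, -1.5, 8.5]
grip_width: 0.275
grip_force: 90.2
time: 12.03
eef_pos: [0.5601, 0.1506, 0.0835]
orientation: [0.001, 0.14, 0.99, -0.0]
wrist_force: [-6.8, -4.6, 20.6]
grip_width: 0.275
grip_force: 91.6
```

It's standing on the mat. I'll ease the load off, open, and rise.

```bash
python3 -m jog '[[[0,0,-1.2,0,0,0,15],[0,0,-0.4,0,0,0,15],[0,0,0,0,0,0,35],[0,0,0,0,0,0,50],[0,0,0,0,0,0,65],[0,0,0,0,0,0,65],[0,0,-15,0,0,0,65],[0,0,-25,0,0,0,65],[0,0,-30,0,0,0,65],[0,0,-30,0,0,0,65],[0,0,-20,0,0,0,65],[0,0,0,0,0,0,65]]]' 30
python3 - <<'E'
from h import *
p=imaging.get_image("side")
for o in finder.landmark_of(p,"lid_knob")[:1]: print(o,atz(p,*o["position"],.098))
cv2.imwrite("pics/g.png",p["img"][:,:,::-1])
E
```

```text
time: 13.03
eef_pos: [0.5616, 0.1522, 0.2068]
orientation: [0.003, 0.14, 0.99, 0.002]
wrist_force: [0.8, 0.5, 0.3]
grip_width: 0.76
grip_force: 0.0
{'position': [216.7, 216.1], 'conf': 0.84} [0.55590814 0.15611847 0.098     ]
```

View pics/g.png

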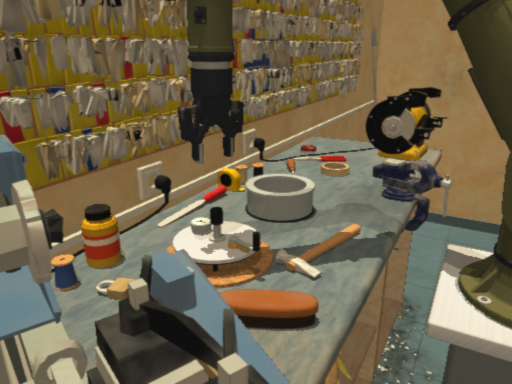

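The lid stands level on the mat, with its knob at (216,216) and the stub at (257,242) still outward. The gripper is clear of it.

```bash
python3 -c "
from h import *
print(r.close_job())"
```

```text
the job is handed in; nothing more can be done
None
```

The tap was opened a quarter turn, then the lid was lifted off and set down upright near the middle of the cork mat with the tap still open, and the job is handed in; no verdict came back.

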